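# Reload the carton stapler's magazine

## Task

Reload the carton stapler's open magazine with the full-length staple strip (not the broken-off stub): push the strip back against the spring follower until its front clears the nose, seat it flat on the bed of the channel between nose and follower, then slide the cover fully home over it and let go. The channel may be clamped a little forward or back on its foot, so feel for the follower's stop; work gently, without forcing the strip against the magazine, and leave everything else where it is.

Things in the scene. Friction and masses are not known exactly. Their poses are not given: they have to be found in the camera images.
- strip_mid (a point): Full-length strip of wide carton staples, plain steel, an inverted U (crown on top, legs down): 32 mm wide (x), 90 mm long (y), 22 mm tall, 0.13 kg or so. The point is its centre, 11 mm above its underside; z is up, its y axis runs along the strip. Both ends are alike. It lies legs down on the table.
- stub_mid (a point): Broken-off stub of the same strip, 32 mm wide, only 40 mm long (y), 22 mm tall; the point is its centre. Not to be used; leave it.
- bay (a point): On the magazine's foot, fixed to the table: nominal centre of the seated strip's underside, on the level bed 30 mm above the table. x across the channel, +y along it from nose to follower and open cover, z up. The whole channel (bed, nose, follower, cover) is clamped up to 9 mm either way along y from here; this reading does not show it. Foot plate 72 mm wide, 264 mm long, 10 mm high.
- follower (a joint): Spring follower, black block 33 mm wide, 14 mm high, facing the nose. Value = metres pushed back in the channel along bay +y. At 0 (rest) its face is 55 mm from the nose's inner face; rigid stop at 0.0385 (93.5 mm from the nose: 3.5 mm more than the strip's length); 0.035 with the strip seated. Spring: 3 N at rest plus 100 N/m, 6.5 N with the strip, which it presses to the nose.
- cover (a joint): Sliding cover, aluminium, 100 mm long, 53 mm over its skirts. Value = metres open along bay +y: 0 fully home (front edge at the nose's inner face, rigid stop), 0.105 fully open. Stays where left; friction 3 N. Underside 24.5 mm, top 27.5 mm over the bed. A tab midway along its top (34 mm wide, 10 mm thick in y, 22 mm tall) is at bay y = 5 mm + value + the channel's offset; push it to -y.
- channel (a point): Same point as the bay (nominal, it does not show the offset). The channel: 36 mm wide (2 mm free each side of the strip); walls 5 mm high over the bed, then flaring out to 9 mm, 47 mm over all. At its -y end is the nose, a rigid steel lip 14 mm long (y), 6 mm high, open above, its inner face nominally at bay y = -45 mm; the strip must pass over it and drop behind it.
Mind the look-alikes: they are no part of the job. Leave any blue or yellow look-alike of the part that bears strip_mid alone.

How it is judged (in metres and radians):
On the way:
1. the strip lies flat on the bed between nose and follower, released, with the cover still open (z of strip_mid in the frame of bay between 0.009 and 0.0128 m and y of strip_mid in the frame of bay between -0.013 and 0.013 m and x of strip_mid in the frame of bay between -0.004 and 0.004 m and angle between strip_mid's own z axis and vertical below 0.03 rad and value of joint follower between 0.032 and 0.0375 m and contact force between the fingers and strip below 0.1 N and value of joint cover above 0.05 m), for 0.2 s.
At the end, for the whole second after the job is handed in: The full strip lies flat (within 1.7 degrees, 2 mm in height) in the channel between nose and follower, pressed to the nose with the follower pushed back 35 mm (32 to 37.5 mm); the cover is within 3 mm of fully home; all at rest and released (z of strip_mid in the frame of bay between 0.009 and 0.0128 m and y of strip_mid in the frame of bay between -0.013 and 0.013 m and x of strip_mid in the frame of bay between -0.004 and 0.004 m and angle between strip_mid's own z axis and vertical below 0.03 rad and value of joint follower between 0.032 and 0.0375 m and value of joint cover below 0.003 m and linear speed of strip below 0.02 m/s); the robot touches nothing.
It fails at once if the strip is forced against the magazine, its follower or its cover with more than 40 N in all (contact force between strip and magazine above 40 N).
It fails at once if another thing on the table is moved by more than 20 mm (distance of any of stub_mid, carton_flat, marker, tape, lantern, carton_tall, carton_long from where it was at the start of the episode above 0.02 m).
It also fails if it takes over 58 s, if anything falls off the work surface, if the arm or the gripper's body presses on something with over 40 N, if the wrist force passes 120 N, or if a joint passes its speed limit or range.

## Robot

A 6-joint arm with a two-finger parallel gripper is mounted at the origin on the work surface. World frame = base frame: x ahead of the robot, y to its left, z up, the work surface at z = 0. Lengths are in mm, angles in rad, forces in N, time in s.
With the tool pointing down it reaches from about 275 to 750 mm from the base axis. Payload 10.2 kg.
Tool frame: the origin (TCP) lies at the very end of the fingers, on their centre line; the grasp point (between the pads) lies 19 mm behind it (ctrl.hold_point_z is the distance from the TCP to the grasp point, in mm); z points along the fingers, y is the direction in which the jaws open and shut (so a half turn about z gives the same grasp; the last joint's range is limited). The gripper opens to 85 mm and grips with 20 to 120 N. Pads are 22 mm wide; open, the fingers measure 114 mm over their backs; the gripper's body (76 mm by 85 mm) begins 54 mm behind the grasp point. The pads swing forward as they close: fully open they stand 13 mm farther back than shut.
Start: joints at [1.12, 0.313, 1.498, -0, 1.331, -0.223], TCP at [118.576, 511.44, 231.294] pointing down, gripper open.
Joint ranges: [-2.94, 2.94], [-0.97, 2.17], [0.19, 2.56], [-1.23, 4.37], [0.02, 3.11], [-2.88, 2.88]. Speed limits (rad/s): [2.39, 2.39, 3.01, 3.14, 3.14, 3.14].

## Interface

Orientations are given as a unit quaternion [w, x, y, z].
In Python, from rig import readout, cams, workorder, spotter, ctrl gives the robot as it stands.
- The arm moves only by the tool step_arm, never from a script. Its argument "plan" is text: rows parted by semicolons, each of 5 numbers parted by spaces: the shift along the tool's x, y, z in cm, then the turn about the tool's z in degrees, then the opening in per cent of the stroke, from 0 (shut) to 100 (fully open). In form: x y z twist gripper; .... A call has 1 to 10 rows; each row is the pose to reach, as a shift and turn from the pose commanded when the call began, along the tool's axes at that moment; what a row does not reach only later rows make up. A row lasts 1/10 s, in which the tool goes at most 50 mm and 8.59 degrees, less where a joint would pass 70% of its speed; a pose out of reach is approached as far as the arm can. A call with a gripper value outside its range is refused whole. The fingers move at their own pace and stop on an object; "grip_force" is the grip in N (left out, the last holds). Time passes only in rows, so rows that repeat a pose let the fingers close. It gives the time, the measured TCP pose, the force and the opening at its end, in the units of the state.
- readout.sense(): the state, without advancing time (a new reading comes with each control period).
- cams.capture(name): name is "side" or "top" or "wrist"; returns (picture, depth): 400x640x3 uint8, red, green, blue; 400x640 float32, mm along the optical axis (not along the pixel's ray), 0 where there is no reading.
- cams.camera_info(name): a dict with "vfov" (degrees; the focal length in pixels is half the picture's height over the tangent of half this angle, whatever the lens; pixels are square), "cx", "cy" (the principal point, pixels), "rvec" (rotation vector, rad) and "tvec" (3), from world to camera coordinates, as OpenCV has them. Camera axes: x right, y down, z forward; pixel columns grow to the right and rows downward; lengths in mm; the calibration is good to about 2 mm. A picture is of the moment at which its call begins: read the wrist's pose just before it. camera_info takes no time and is no camera call; for the wrist camera it gives the pose at the moment of the call.
- workorder.finish_job(): hands the job in, once; it reports no verdict.
Trained networks look in the newest picture that a camera, given by its name, has taken for a name from the list of things; names that differ only in an ending like _2 or _b are one class to them, and where a whole thing is asked for, a point or a joint stands for the part that bears it (a point fixed in the world has none). Each returns a list of dicts, best first, with "conf" (0 to 1); they miss things now and then, are a little off and sometimes report something else, mostly with a low value. They report only what shows in the picture. A call takes as long as a camera call. They do not tell look-alikes from the thing itself.
- spotter.regions_of(camera, target): "pixels" (400x640 bool, what is visible of it) and "extent" ([centre column, centre row, width, height] in pixels, round what is visible of it).
The state is a dict: "time_s": time; "joints": joint angles; "dq": joint speeds; "tau": joint torques, N m; "eef_pos": TCP position; "ee_rot": TCP orientation; "force": force on the tool from outside, world axes, zero at the start; "wrist_torque": the same for the moment, N m; "grip_width": opening from 0.0 (shut) to 1.0 (fully open).
Only numpy, scipy, OpenCV 4.12 (cv2) and the standard library are available. Lean on these libraries where they do the work, as an engineer would, in place of code of your own. Each camera call takes 0.05 s, during which the arm holds its last target. There are 200 camera calls.

## Working session

There is one attempt and no reset: what is moved stays moved. The work goes in short steps, Python scripts to look and compute and a tool call to move; the robot and the scene stay as the last step left them, time stands still between calls to the robot, and variables do not carry over. Pictures are saved under pics/ and viewed, about 8 in all and at most 12, crops included, and the job is handed in when it is done.

Besides the shell and the picture viewer there is one more tool, called after "Call:" by a JSON object that holds its "name" and its "arguments". step_arm: Moves the arm, as the interface text tells. Its arguments: {"type":"object","properties":{"plan":{"type":"string"},"grip_force":{"type":"number"}},"required":["plan"]}

```bash
ls; mkdir -p pics
cat > h.py <<'E'
import numpy as np,cv2
from rig import readout,cams,workorder,spotter,ctrl
def cap(n):
    i=cams.camera_info(n);p,d=cams.capture(n);return p,d,i
def cloud(d,i):
    f=200/np.tan(np.radians(i['vfov'])/2);v,u=np.mgrid[:400,:640]
    P=np.stack([(u-i['cx'])/f*d,(v-i['cy'])/f*d,d],-1)
    R=cv2.Rodrigues(np.array(i['rvec'],float))[0]
    W=(P-np.array(i['tvec']).ravel())@R
    W[d<=0]=np.nan
    return W
E
python3 - <<'E'
from h import *
s=readout.sense();print(s, ctrl.hold_point_z)
ims=[]
for n in ['top','side']:
    p,d,i=cap(n);np.savez(f'{n}0.npz',p=p,d=d,W=cloud(d,i));print(n,i)
    cv2.imwrite(f'pics/{n}0.png',p[:,:,::-1])
    for t in ['strip_mid','stub_mid','follower','cover']:
        for r in spotter.regions_of(n,t)[:3]:
            W=cloud(d,i)[r['pixels']];print(n,t,round(r['conf'],2),np.round(r['extent']),np.round(np.nanmedian(W,0)),np.nanmedian(p[r['pixels']],0))
E
```

```text
pics
{'time_s': 0.0, 'joints': array([ 1.11963322e+00,  3.13422419e-01,  1.49845468e+00,  2.38302193e-05,
        1.33100446e+00, -2.23409146e-01]), 'dq': array([ 0.0005157 , -0.00076232, -0.00020045, -0.00080284, -0.00134969,
       -0.00110682]), 'tau': array([-1.34007227e-03, -4.12268722e+01, -2.59737951e+01, -2.22047611e-04,
        4.20675759e-03,  1.94510955e-05]), 'eef_pos': array([118.43226157, 511.19608226, 230.74256939]), 'ee_rot': array([-2.24187304e-04,  1.13633808e-01,  9.93522492e-01, -6.04312054e-04]), 'force': array([ 0.40692384, -0.27146933,  0.51786868]), 'wrist_torque': array([ 0.04634672,  0.00428263, -0.02708092]), 'grip_width': 1.0024522737115253} 18.700000000000003
top {'vfov': 43.12731246566938, 'cx': 322.96957415341006, 'cy': 192.79097544792302, 'rvec': array([ 2.168031  , -2.20849962,  0.0673535 ]), 'tvec': array([  76.83681989,  512.83232558, 1245.38591311])}
top strip_mid 0.79 [226. 261.  30.  36.] [355. 317.  22.] [ 78. 102. 169.]
top strip_mid 0.69 [228. 208.  36.  22.] [480. 305.  22.] [172. 173. 178.]
top strip_mid 0.56 [279. 230.  25.  33.] [424. 179.
[... 198 characters left out ...]
 45.  28.] [617.  -4.  58.] [193. 196. 197.]
side {'vfov': 50.011780690096316, 'cx': 310.4995696932619, 'cy': 206.18478765444655, 'rvec': array([ 2.43530591, -0.12750075,  0.02512632]), 'tvec': array([-507.33222948,  132.14868688, 1072.64226024])}
side strip_mid 0.83 [249. 158.  33.  19.] [354. 310.  20.] [ 30.  79. 158.]
side strip_mid 0.67 [276. 190.  31.  18.] [426. 172.  19.] [ 32.  78. 158.]
side strip_mid 0.62 [290. 157.  21.  28.] [477. 299.  20.] [156.  157.5 168. ]
side stub_mid 0.83 [292. 360.  22.  18.] [ 444. -306.   21.] [166. 166. 178.]
side follower 0.73 [348. 253.  15.  24.] [595. -86.  42.] [61. 47. 42.]
side cover 0.71 [354. 226.  30.  34.] [616. -14.  57.] [199. 201. 206.]
```

Run:
```python
from h import *
p=np.load('top0.npz')['p']
c=cv2.resize(p[100:330,190:520],None,fx=2.4,fy=2.4,interpolation=cv2.INTER_CUBIC)
cv2.imwrite('pics/a.png',c[:,:,::-1])
```

```text
(no output)
```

View pics/a.png

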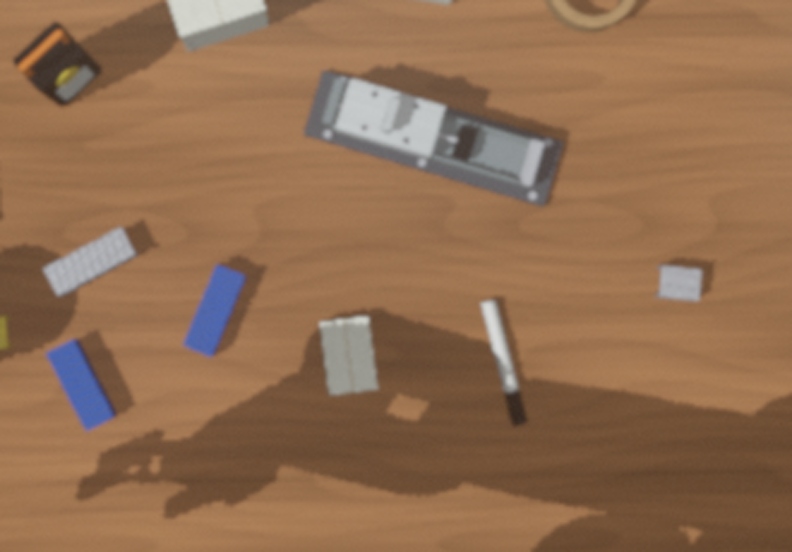

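```bash
cat >> h.py <<'E'
from scipy.spatial.transform import Rotation as Ro
def Rt():
    s=readout.sense();q=s['ee_rot'];return Ro.from_quat([q[1],q[2],q[3],q[0]]).as_matrix(),s
def to(target,jaw):
    """tool shift cm + twist deg for target xyz, jaw dir yaw (deg, mod 180)"""
    R,s=Rt();d=R.T@(np.array(target)-s['eef_pos'])/10
    y=np.degrees(np.arctan2(R[1,1],R[0,1]))
    tw=-(jaw-y);tw=(tw+90)%180-90
    print('shift',np.round(d,2),'twist',round(tw,2),'q6',round(s['joints'][5],2),'jawyaw',round(y,2),'pos',np.round(s['eef_pos'],1))
def rect(pts):
    (c,wh,a)=cv2.minAreaRect(pts[:,:2].astype(np.float32));b=cv2.boxPoints((c,wh,a))
    e=[b[1]-b[0],b[2]-b[1]];L=max(e,key=np.linalg.norm)
    return np.round(c,1),np.round(sorted(wh),1),round(float(np.degrees(np.arctan2(L[1],L[0]))%180),2)
E
python3 - <<'E'
from h import *
z=np.load('top0.npz');W=z['W'];p=z['p'].astype(int)
def sel(x0,x1,y0,y1,z0,z1):
    m=(W[...,0]>x0)&(W[...,0]<x1)&(W[...,1]>y0)&(W[...,1]<y1)&(W[...,2]>z0)&(W[...,2]<z1);return W[m]
print('strip',rect(sel(420,540,240,370,17,28)))
print('foot',rect(sel(500,720,-210,130,5,90)))
m=sel(500,720,-210,130,5,90)
c,wh,a=rect(m);u=np.array([np.cos(np.radians(a)),np.sin(np.radians(a))])
print(np.histogram(m[:,2],bins=range(5,90,3)))
for lo,hi in [(27,33),(33,39),(39,48),(52,62),(65,85)]:
    q=m[(m[:,2]>lo)&(m[:,2]<hi)];l=(q[:,:2]-c)@u;w=(q[:,:2]-c)@[-u[1],u[0]]
    print(lo,len(q),np.percentile(l,[1,50,99]).round(1),np.percentile(w,[1,50,99]).round(1),np.median(q[:,2]))
to([480,305,200],153-90)
E
```

```text
strip (array([479.9, 307.6]), array([32.6, 90.3]), 116.77)
foot (array([609.8, -40. ]), array([219.5, 339.4]), 90.0)
(array([520, 426, 353, 104,  28,  11,  20, 108, 223, 176, 144, 119,  79,
        60,  46,  61, 133, 396, 260,  48,   5,   1,   2,  11,  20,  22,
         4,   1]), array([ 5,  8, 11, 14, 17, 20, 23, 26, 29, 32, 35, 38, 41, 44, 47, 50, 53,
       56, 59, 62, 65, 68, 71, 74, 77, 80, 83, 86, 89]))
27 394 [-163.5  -65.1   90.6] [-107.5   23.    53.2] 30.41504857460333
33 286 [-118.8  -76.    91. ] [-42.9  25.6  59.5] 36.0263123217876
39 223 [-117.   -41.5   98. ] [-44.1  15.1  54.2] 42.276715936819805
52 807 [-13.7  40.1  93. ] [-44.3  -9.2  26.1] 58.04372676382918
65 63 [ 1.1 36.1 43.6] [-25.   -6.1  15.6] 78.77394017988594
shift [-39.87 -11.95   3.13] twist 13.95 q6 -0.22 jawyaw 76.95 pos [118.6 511.4 231.3]
```

Call:
{"name": "step_arm", "arguments": {"plan": "-39.8 -11.7 0 50.2 100;-39.8 -11.7 0 50.2 100;-39.8 -11.7 0 50.2 100;-39.8 -11.7 0 50.2 100;-39.8 -11.7 0 50.2 100;-39.8 -11.7 0 50.2 100;-39.8 -11.7 0 50.2 100;-39.8 -11.7 0 50.2 100;-39.8 -11.7 0 50.2 100;-39.8 -11.7 0 50.2 100"}}

```text
time_s: 1.5
eef_pos: [481.0, 306.5, 230.7]
ee_rot: [-0.0, 0.526, 0.851, -0.0]
force: [-1.4, 0.2, -0.4]
grip_width: 1.005
```

```bash
cat >> h.py <<'E'
def fitrect(M,W):
    M=cv2.morphologyEx(M.astype(np.uint8),cv2.MORPH_OPEN,np.ones((3,3)))
    n,l,st,_=cv2.connectedComponentsWithStats(M);k=1+np.argmax(st[1:,4]);return rect(W[l==k]),l==k
E
python3 - <<'E'
from h import *
p,d,i=cap('wrist');W=cloud(d,i);np.savez('w1.npz',p=p,d=d,W=W)
cv2.imwrite('pics/w1.png',p[:,:,::-1])
to([480,307.6,200],26.77)
r=spotter.regions_of('wrist','strip_mid')
for k in r: print(k['conf'],k['extent'],np.nanmedian(W[k['pixels']],0), rect(W[k['pixels']]))
M=(W[...,2]>16)&(W[...,2]<28)&(np.hypot(W[...,0]-480,W[...,1]-307)<62)
print(fitrect(M,W)[0],np.nanmedian(W[M],0))
E
```

```text
shift [-0.01  0.03  3.1 ] twist -0.08 q6 -0.1 jawyaw 26.69 pos [479.7 307.5 231. ]
0.88 [299.8, 32.3, 48.8, 64.6] [405.93799904 422.25916561  22.22353153] (array([nan, nan]), array([0., 0.]), nan)
0.82 [226.9, 237.9, 72.5, 71.4] [425.11863276 181.44932501  21.78732077] (array([428.3, 175.2]), array([32.5, 97.4]), 153.67)
0.81 [208.3, 106.3, 89.8, 39.2] [351.97324305 315.8357787   22.13492396] (array([346.2, 314. ]), array([ 32.1, 101.3]), 26.7)
0.79 [313.3, 163.6, 29.2, 78.7] [477.03563006 307.52224985  22.1625057 ] (array([478.3, 305.6]), array([30.2, 89.7]), 117.71)
(array([478.2, 305.5]), array([32. , 89.9]), 117.36) [477.03563006 307.64061819  22.15895141]
```

View pics/w1.png

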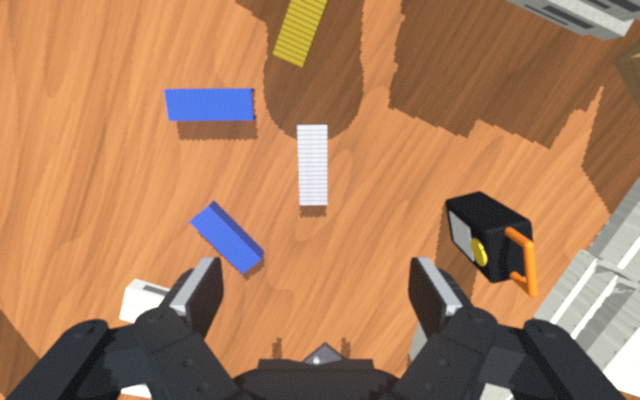

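Call:
{"name": "step_arm", "arguments": {"plan": "-0.08 -0.18 5 -0.6 100;-0.08 -0.18 10 -0.6 100;-0.08 -0.18 14 -0.6 100;-0.08 -0.18 14 -0.6 100"}}

```text
time_s: 2.0
eef_pos: [474.6, 306.2, 87.1]
ee_rot: [-0.003, 0.519, 0.855, -0.004]
force: [-0.4, 0.0, 1.3]
grip_width: 0.998
```

Run:
```python
from h import *
p,d,i=cap('wrist');W=cloud(d,i)
cv2.imwrite('pics/w2.png',p[:,:,::-1])
to([478.4,306,10],27.3)
M=(W[...,2]>16)&(W[...,2]<28)&(np.hypot(W[...,0]-480,W[...,1]-307)<62)
r,m=fitrect(M,W);print(r,np.nanmedian(W[m],0)); v,u=np.where(m);print(u.min(),u.max(),v.min(),v.max())
```

```text
shift [-0.15  0.14  8.06] twist 0.15 q6 -0.11 jawyaw 27.45 pos [476.7 306.8  90.6]
(array([478.3, 305.1]), array([32.5, 90.7]), 117.43) [476.55043923 308.91077136  22.15291412]
296 344 149 272
```

Call:
{"name": "step_arm", "arguments": {"plan": "-0.1 0.05 4 0 100;-0.1 0.05 7 0 100;-0.1 0.05 8 0 100;-0.1 0.05 8 0 100;-0.1 0.05 8 0 100", "grip_force": 50}}

```text
time_s: 2.55
eef_pos: [480.7, 306.2, 13.8]
ee_rot: [0.001, 0.52, 0.854, 0.001]
force: [0.2, -0.1, 0.8]
grip_width: 0.998
```

Run:
```python
from h import *
to([478.3,305.6,10],27.4);print(readout.sense()['force'])
```

```text
shift [ 0.06 -0.24  0.38] twist -0.02 q6 -0.12 jawyaw 27.38 pos [480.7 306.2  13.8]
[ 0.16046244 -0.08846962  0.7740703 ]
```

Call:
{"name": "step_arm", "arguments": {"plan": "0 -0.15 0.2 0 100;0 -0.15 0.2 0 100;0 -0.15 0.2 0 100;0 -0.15 0.2 0 30;0 -0.15 0.2 0 20;0 -0.15 0.2 0 20;0 -0.15 0.2 0 20;0 -0.15 0.2 0 20;0 -0.15 0.2 0 20", "grip_force": 50}}

```text
time_s: 3.45
eef_pos: [478.4, 304.8, 9.6]
ee_rot: [0.0, 0.52, 0.854, 0.0]
force: [-0.0, -0.4, 3.8]
grip_width: 0.357
```

Run:
```python
from h import *
to([478.3,305.6,10],27.4);print(readout.sense()['force'],readout.sense()['grip_width'])
```

```text
shift [ 0.08  0.03 -0.04] twist -0.05 q6 -0.12 jawyaw 27.35 pos [478.4 304.8   9.6]
[-0.04934117 -0.39662261  3.81503996] 0.3573559839968297
```

Call:
{"name": "step_arm", "arguments": {"plan": "0 0 -1 0 20;0 0 -5 0 20;0 0 -10 0 20;0 0 -15 0 20;0 0 -17 0 20;0 0 -17 0 20"}}

```text
time_s: 4.05
eef_pos: [479.1, 305.2, 182.8]
ee_rot: [0.002, 0.52, 0.854, 0.002]
force: [-0.7, -0.1, -1.6]
grip_width: 0.363
```

Run:
```python
from h import *
print(readout.sense()['force'],readout.sense()['grip_width'])
z=np.load('top0.npz');W=z['W']
M=(W[...,0]>530)&(W[...,0]<680)&(W[...,1]>-190)&(W[...,1]<90)&(W[...,2]>6)&(W[...,2]<70)
r,m=fitrect(M,W);print('foot',r)
q=W[m];c=r[0]
for a in [r[2]]:
    u=np.array([np.cos(np.radians(a)),np.sin(np.radians(a))])
    l=(q[:,:2]-c)@u;w=(q[:,:2]-c)@[-u[1],u[0]]
    for lo,hi in [(6,14),(27,33),(33,39),(41,47),(54,62)]:
        s=(q[:,2]>lo)&(q[:,2]<hi)
        print(lo,s.sum(),np.percentile(l[s],[2,50,98]).round(1),np.percentile(w[s],[2,50,98]).round(1))
    nose=np.array(c)+u*(-70);print(nose,u)
    to([*nose,200],a-90)
```

```text
[-0.72174753 -0.09670132 -1.60715637] 0.36269420214948256
foot (array([603.6, -51.7]), array([ 73. , 263.8]), 72.07)
6 827 [-129.3  -30.5  129.6] [-35.2  24.6  35.8]
27 387 [-95.3 -55.6 103. ] [-18.    1.9  23.4]
33 285 [-108.1  -67.   103.7] [-22.9   2.   26.5]
41 139 [-99.4 -29.  110.2] [-21.8   2.3  26.7]
54 764 [ 1.6 54.1 98.5] [-25.2   0.6  26.1]
[ 582.05016195 -118.30033393] [0.30785483 0.95143334]
shift [-42.34 -10.31  -1.75] twist 45.29 q6 -0.12 jawyaw 27.36 pos [479.1 305.2 182.8]
```

Call:
{"name": "step_arm", "arguments": {"plan": "-41.4 -9.4 -4 45.3 20;-41.4 -9.4 -4 45.3 20;-41.4 -9.4 -4 45.3 20;-41.4 -9.4 -4 45.3 20;-41.4 -9.4 -4 45.3 20;-41.4 -9.4 -4 45.3 20;-41.4 -9.4 -4 45.3 20;-41.4 -9.4 -4 45.3 20;-41.4 -9.4 -4 45.3 20;-41.4 -9.4 -4 45.3 20"}}

```text
time_s: 5.05
eef_pos: [584.7, -109.4, 217.2]
ee_rot: [-0.001, 0.81, 0.586, -0.001]
force: [0.3, 1.2, -1.6]
grip_width: 0.358
```

Call:
{"name": "step_arm", "arguments": {"plan": "0 0 0 0 20;0 0 0 0 20;0 0 0 0 20"}}

```text
time_s: 5.35
eef_pos: [584.7, -105.0, 219.0]
ee_rot: [-0.0, 0.808, 0.589, -0.0]
force: [-0.5, -0.8, -1.0]
grip_width: 0.359
```

Run:
```python
from h import *
print(readout.sense()['force'],readout.sense()['grip_width'])
p,d,i=cap('wrist');W=cloud(d,i);np.savez('w3.npz',p=p,d=d,W=W)
cv2.imwrite('pics/w3.png',p[:,:,::-1])
to([586,-106,200],72.07-90)
```

```text
[-0.53716032 -0.84141845 -1.02646226] 0.3589999904736898
shift [-0.05  0.15  1.92] twist 0.06 q6 -0.06 jawyaw -17.87 pos [ 584.8 -105.1  219.2]
```

View pics/w3.png

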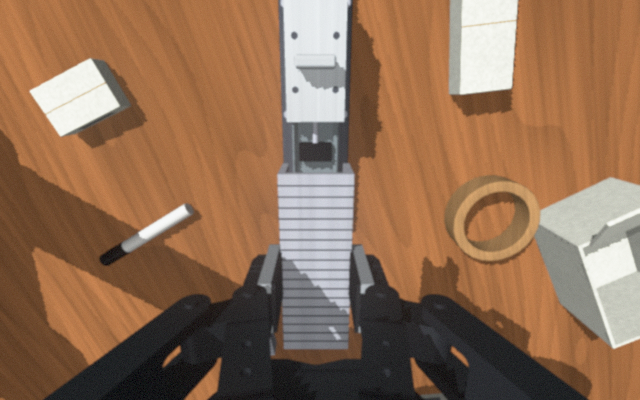

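Call:
{"name": "step_arm", "arguments": {"plan": "-5 0.1 0 0 20;-10 0.1 0 0 20;-11 0.1 0 0 20;-11 0.1 0 0 20;-11 0.1 0 0 20;-11 0.1 0 0 20"}}

```text
time_s: 6.0
eef_pos: [552.4, -209.6, 219.4]
ee_rot: [-0.0, 0.808, 0.589, 0.0]
force: [-0.3, -0.0, -1.3]
grip_width: 0.36
```

```bash
cat > m.py <<'E'
from h import *
p,d,i=cap('wrist');W=cloud(d,i);np.savez('w4.npz',p=p,d=d,W=W)
cv2.imwrite('pics/w4.png',p[:,:,::-1])
R,s=Rt();T=(W-s['eef_pos'])@R   # tool frame
z=W[...,2]
print(s['eef_pos'],'jaw',np.degrees(np.arctan2(R[1,1],R[0,1])))
M=(T[...,2]<-5)&(T[...,2]>-30)&(abs(T[...,1])<18)&(abs(T[...,0])<60)
r,m=fitrect(M,T);print('strip in tool',r,np.nanmedian(T[m],0),np.nanpercentile(T[m][:,0],[1,99]))
b=(abs(T[...,1])<45)&(T[...,0]<350)&(T[...,0]>-60)
for nm,lo,hi in [('foot',6,14),('bed',27,33),('nose/wall',33,41),('foll',41,48),('cov',54,62),('tab',70,84)]:
    m=b&(z>lo)&(z<hi)
    if m.sum()<5: continue
    q=T[m];print(nm,m.sum(),'z',np.median(z[m]).round(1),'x',np.percentile(q[:,0],[1,10,50,90,99]).round(1),'y',np.percentile(q[:,1],[1,10,50,90,99]).round(1))
E
python3 m.py
```

```text
[ 552.40596328 -209.70895056  219.35808596] jaw -17.83877888697011
strip in tool (array([0.4, 0.1]), array([35.9, 91.9]), 179.68) [  8.39542345   1.19037859 -12.63477217] [-42.76454503  46.0165798 ]
foot 3791 z 10.1 x [ 32.1  37.6  84.6 149.2 162.7] y [-36.2 -33.6   0.8  32.4  35. ]
bed 3014 z 30.2 x [ 68.2  75.8 105.  151.8 158.5] y [-18.5 -15.5  -0.2  14.4  17.3]
nose/wall 1965 z 36.9 x [ 55.1  58.9  93.9 147.4 156.3] y [-23.5 -22.1  -1.   20.8  22.3]
foll 889 z 44.1 x [123.1 124.6 132.6 140.  153.6] y [-17.  -13.6  -1.   12.3  15.1]
```

View pics/w4.png

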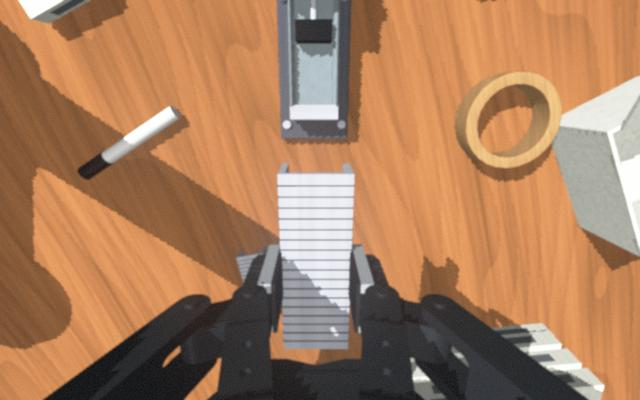

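```bash
cat > e.py <<'E'
from h import *
import sys
f=np.load(sys.argv[1]);W=f['W'];R,s=Rt();T=(W-s['eef_pos'])@R;z=W[...,2]
def cen(nm,m,x0,x1,n=6):
    xs=np.linspace(x0,x1,n+1);o=[]
    for a,b in zip(xs[:-1],xs[1:]):
        q=T[m&(T[...,0]>=a)&(T[...,0]<b)][:,1]
        if len(q)>20:
            l,h=np.percentile(q,[2,98]);o.append([(a+b)/2,l,h])
    o=np.array(o);k=np.polyfit(o[:,0],(o[:,1]+o[:,2])/2,1)
    print(nm,'slope deg',np.degrees(k[0]).round(2),'mid y at centre',np.polyval(k,o[:,0].mean()).round(2),'w',(o[:,2]-o[:,1]).round(1))
cen('strip',(T[...,2]<-9)&(T[...,2]>-16)&(abs(T[...,1])<20),25,45,4)
b=(abs(T[...,1])<45)
cen('foot+',b&(z>6)&(z<50),35,155)
cen('chan',b&(z>32)&(z<42),72,120)
cen('chanall',b&(z>27)&(z<42),72,120)
cen('nose',b&(z>34)&(z<38),55,68,2)
cen('foll',b&(z>42)&(z<46),124,140,2)
E
python3 e.py w4.npz
```

```text
strip slope deg -0.11 mid y at centre 1.39 w [30.8 30.6 30.9 30.6]
foot+ slope deg -0.11 mid y at centre -0.57 w [68.9 68.4 68.6 68.3 68.7 68.7]
chan slope deg 0.06 mid y at centre -0.61 w [45.3 44.9 44.5 45.8 45.7 45.3]
chanall slope deg 0.08 mid y at centre -0.62 w [44.5 43.6 43.9 44.  44.3 43.9]
nose slope deg 0.3 mid y at centre -0.68 w [45.2 44.8]
foll slope deg -2.88 mid y at centre -0.81 w [31.2 31.8]
```

Call:
{"name": "step_arm", "arguments": {"plan": "3 -0.06 4 0 20;6.5 -0.06 8 0 20;6.5 -0.06 12 0 20;6.5 -0.06 14.5 0 20;6.5 -0.06 15.8 0 20;6.5 -0.06 15.8 0 20;6.5 -0.06 15.8 0 20;6.5 -0.06 15.8 0 20"}}

```text
time_s: 6.85
eef_pos: [572.3, -149.5, 63.0]
ee_rot: [0.001, 0.809, 0.588, 0.001]
force: [0.1, -0.1, -2.0]
grip_width: 0.36
```

```bash
cat > m2.py <<'E'
from h import *
p,d,i=cap('wrist');W=cloud(d,i);np.savez('w5.npz',p=p,d=d,W=W)
cv2.imwrite('pics/w5.png',p[:,:,::-1])
R,s=Rt();T=(W-s['eef_pos'])@R;z=W[...,2]
print(s['eef_pos'],s['force'],s['grip_width'],i['cx'])
np.set_printoptions(linewidth=200,suppress=True)
for x0 in range(20,130,6):
    m=(abs(T[...,0]-x0)<3)&(abs(T[...,1])<45)
    t=T[m]; zz=z[m]
    def e(lo,hi):
        q=t[(zz>lo)&(zz<hi)][:,1]
        return np.percentile(q,[2,98]).round(1) if len(q)>10 else None
    print(x0,'strip',e(66,80),'wall',e(36,41),'bed',e(28,32),'foll',e(42,46),'foot',e(7,13),'cov',e(54,62))
to([552.4,-209.7,0],-17.93)
E
python3 m2.py
```

```text
[ 572.12996792 -149.51262682   62.85524328] [ 0.67489003  0.20674111 -0.83015357] 0.3592968194465877 315.40810479327257
20 strip [-13.7  16.8] wall [-23.6 -19.8] bed None foll None foot [-36.3  34.3] cov None
26 strip [-13.9  16.9] wall [-23.9 -19.6] bed None foll None foot [-36.6  34.6] cov None
32 strip [-13.9  16.8] wall [-23.7 -19.5] bed None foll None foot [-36.3  34.3] cov None
38 strip [-14.  17.] wall [-24.   21.5] bed [-18.3  15.8] foll None foot [-36.4  34.6] cov None
44 strip [-13.9  16.8] wall [-23.6  21.9] bed [-18.6  16.2] foll None foot [-36.3  34.3] cov [-14.2  17.3]
50 strip None wall [-23.9  21.6] bed [-18.4  16.5] foll None foot [-36.4  34.5] cov None
56 strip None wall [-23.7  21.8] bed [-18.7  16.4] foll None foot [-36.7  34.3] cov None
62 strip None wall [-23.9  21.7] bed [-19.1  17.1] foll [-16.6  14.6] foot [-36.5  34.5] cov None
68 strip None wall [-23.9  21.6] bed [-19.2  17. ] foll [-16.8  14.7] foot [-36.7  34.3] cov None
74 strip None wall [-23.8  21.7] bed [-19.2  16.9] foll [-16.6  14.8] foot [-36.7  34.4] cov None
80 strip None wall [-23.9  21.4] bed [-18.5  16.5] foll [-16.4  14.3] foot [-36.4  34.1] cov None
86 strip None wall [-23.8  21.7] bed [-18.7  16.4] foll None foot [-36.5  34.4] cov None
92 strip None wall [-23.9  21.5] bed [-18.7  16.4] foll None foot [-36.8  34. ] cov None
98 strip None wall [-25.4  22.7] bed [-18.9  16.2] foll [-27.5  24.8] foot [-36.6  34.3] cov [-26.6  24.1]
104 strip None wall [-25.2  22.3] bed [-18.7  16.1] foll None foot [-37.   34.6] cov [-26.5  24.4]
110 strip None wall None bed None foll None foot [33.  34.4] cov [-26.7  24.1]
116 strip None wall None bed None foll None foot [33.  34.6] cov [-26.1  24.4]
122 strip None wall None bed None foll None foot [33.2 34.4] cov None
128 strip None wall None bed None foll None foot None cov None
shift [-6.33 -0.04  6.29] twist -0.02 q6 -0.14 jawyaw -17.95 pos [ 572.1 -149.5   62.9]
```

View pics/w5.png

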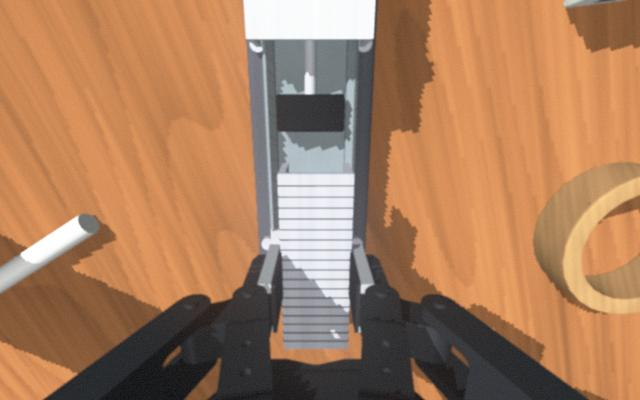

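Call:
{"name": "step_arm", "arguments": {"plan": "0 -0.25 0 0 20;0 -0.25 0.7 0 20;0 -0.25 1.3 0 20;0 -0.25 1.3 0 20;0 -0.25 1.3 0 20;0 -0.25 1.3 0 20"}}

```text
time_s: 7.5
eef_pos: [569.1, -148.4, 48.4]
ee_rot: [0.0, 0.809, 0.588, 0.0]
force: [0.3, -0.6, -1.2]
grip_width: 0.354
```

```bash
python3 m2.py | egrep -v "^(11|12|98|104|20|26|92)"
```

```text
[ 569.13546493 -148.43786309   48.44549081] [-0.32180579  0.57232065 -1.74361598] 0.3588240791310033 315.40810479327257
32 strip None wall [-20.3  25. ] bed None foll None foot [-33.2  37.5] cov [-13.9  16.7]
38 strip None wall [-20.5  25.1] bed [-11.7  14.6] foll None foot [-33.   37.8] cov [-14.1  16.9]
44 strip None wall [-20.6  24.9] bed [-14.6  19.8] foll [-14.4  17. ] foot [-33.   37.5] cov [-14.   16.7]
50 strip None wall [-20.5  25.1] bed [-15.3  19.7] foll None foot [-33.1  37.7] cov None
56 strip None wall [-20.6  24.9] bed [-15.4  19.7] foll None foot [-33.1  37.4] cov None
62 strip None wall [-20.5  25.1] bed [-15.9  20.3] foll [-13.6  17.8] foot [-33.   37.6] cov None
68 strip None wall [-20.6  24.9] bed [-15.9  11.6] foll [-13.5  18. ] foot [-33.5  37.7] cov None
74 strip None wall [-20.6  24.8] bed [-15.9  20.2] foll [-13.6  17.8] foot [-33.2  37.5] cov None
80 strip None wall [-20.6  24.9] bed [-15.5  19.7] foll [-13.   17.3] foot [-33.1  37.4] cov None
86 strip None wall [-20.7  24.7] bed [-15.4  19.8] foll None foot [-33.3  37.5] cov None
shift [-6.34  0.29  4.85] twist -0.02 q6 -0.14 jawyaw -17.95 pos [ 569.1 -148.4   48.4]
```

Call:
{"name": "step_arm", "arguments": {"plan": "0 0.07 0.1 0 20;0 0.07 0.1 0 20;0.6 0.07 0.1 0 20;1 0.07 0.1 0 20;1.4 0.07 0.1 0 20;1.7 0.07 0.1 0 20;2 0.07 0.1 0 20;2 0.07 0.1 0 20"}}

```text
time_s: 8.35
eef_pos: [575.9, -129.5, 47.4]
ee_rot: [0.0, 0.809, 0.588, -0.0]
force: [-0.5, -3.4, -1.0]
grip_width: 0.356
```

Run:
```python
from h import *
R,s=Rt();print('tool force',(R.T@s['force']).round(2),s['wrist_torque'],s['eef_pos'],s['grip_width'])
```

```text
tool force [-3.36  0.56  0.98] [-0.58189178  0.29661986 -0.05890834] [ 575.90106007 -129.48222562   47.37088031] 0.35568209054231426
```

Call:
{"name": "step_arm", "arguments": {"plan": "0.4 0 0 0 20;0.8 0 0 0 20;1.2 0 0 0 20;1.6 0 0 0 20;2 0 0 0 20;2.3 0 0 0 20;2.5 0 0 0 20;2.5 0 0 0 20;2.5 0 0 0 20"}}

```text
time_s: 9.25
eef_pos: [583.5, -105.8, 47.3]
ee_rot: [0.0, 0.809, 0.588, -0.0]
force: [-4.3, -4.6, -0.5]
grip_width: 0.356
```

```bash
cat > f.py <<'E'
from h import *
R,s=Rt();print('tool force',(R.T@s['force']).round(2),s['wrist_torque'].round(2),s['eef_pos'].round(1),s['grip_width'].round(3))
E
python3 f.py; python3 m2.py | egrep  "^(32|38|56|50|62|68|74|20|26|44)"
```

```text
20 strip None wall [-21.2  24.4] bed None foll None foot [-33.7  37.1] cov [-14.1  16.7]
26 strip None wall [-21.1  24.7] bed None foll None foot [-33.8  37.2] cov [-14.   16.8]
32 strip None wall [-21.1  24.4] bed None foll None foot [-33.6  37. ] cov [-14.2  16.6]
38 strip None wall [-21.2  24.5] bed [-11.7  14.4] foll None foot [-33.7  37.2] cov [-14.   16.8]
44 strip None wall [-21.   24.3] bed [-13.9  19.6] foll [-14.1  17.2] foot [-33.7  36.8] cov [-14.2  16.7]
50 strip None wall [-21.2  24.5] bed None foll [-14.   17.2] foot None cov None
56 strip None wall None bed None foll None foot None cov [-23.9  27.1]
62 strip None wall None bed None foll None foot None cov [-23.8  27. ]
68 strip None wall None bed None foll None foot None cov [-23.8  27. ]
74 strip None wall None bed None foll None foot None cov [-23.8  26.9]Traceback (most recent call last):
  File "f.py", line 2, in <module>
    R,s=Rt();print('tool force',(R.T@s['force']).round(2),s['wrist_torque'].round(2),s['eef_pos'].round(1),s['grip_width'].round(3))
                                                                                                           ^^^^^^^^^^^^^^^^^^^^^
AttributeError: 'float' object has no attribute 'round'
```

Call:
{"name": "step_arm", "arguments": {"plan": "0.1 0 0 0 20;0.2 0 0 0 20;0.3 0 0 0 20;0.3 0 0 0 20;0.3 0 0 0 20"}}

```text
time_s: 9.8
eef_pos: [584.4, -103.1, 47.4]
ee_rot: [0.0, 0.809, 0.588, -0.0]
force: [-3.2, -5.4, 0.7]
grip_width: 0.361
```

```bash
sed -i 's/\.round(3))/)/;s/eef_pos.\].round(1)/eef_pos"].round(2), (R.T@s["eef_pos"]).round(2)/' f.py; sed -i "s/s\['eef_pos\"/s['eef_pos'/;s/eef_pos\"\].round(2), /eef_pos'].round(2), /" f.py; python3 f.py
```

```text
tool force [-6.16 -1.39 -0.67] [-0.93  0.53  0.1 ] [ 584.41 -103.07   47.35] [ 81.94 587.73 -47.49] 0.3613580117711771
```

Call:
{"name": "step_arm", "arguments": {"plan": "0.05 0 0 0 20;0.1 0 0 0 20;0.1 0 0 0 20;0.1 0 0 0 20"}}

```text
time_s: 10.2
eef_pos: [584.7, -102.1, 47.4]
ee_rot: [0.0, 0.809, 0.588, -0.0]
force: [-3.9, -6.3, -0.0]
grip_width: 0.36
```

Call:
{"name": "step_arm", "arguments": {"plan": "0.05 0 0 0 20;0.05 0 0 0 20;0.05 0 0 0 20"}}

```text
time_s: 10.5
eef_pos: [584.9, -101.7, 47.3]
ee_rot: [0.0, 0.809, 0.588, -0.0]
force: [-2.8, -5.8, 0.5]
grip_width: 0.355
```

Call:
{"name": "step_arm", "arguments": {"plan": "0.05 0 0 0 20;0.05 0 0 0 20;0.05 0 0 0 20"}}

```text
time_s: 10.8
eef_pos: [585.0, -101.2, 47.4]
ee_rot: [0.0, 0.809, 0.588, -0.0]
force: [-3.6, -5.9, 0.7]
grip_width: 0.358
```

```bash
python3 f.py
```

```text
tool force [-6.76 -1.62 -0.73] [-0.99  0.56  0.09] [ 585.02 -101.21   47.37] [ 83.89 587.75 -47.49] 0.35778084840073865
```

Call:
{"name": "step_arm", "arguments": {"plan": "0.05 0 0 0 20;0.05 0 0 0 20;0.05 0 0 0 20"}}

```text
time_s: 11.1
eef_pos: [585.2, -100.7, 47.3]
ee_rot: [0.0, 0.809, 0.588, -0.0]
force: [-3.8, -6.0, 1.2]
grip_width: 0.358
```

Call:
{"name": "step_arm", "arguments": {"plan": "0.05 0 0 0 20;0.05 0 0 0 20;0.05 0 0 0 20"}}

```text
time_s: 11.4
eef_pos: [585.3, -100.3, 47.4]
ee_rot: [0.0, 0.809, 0.588, -0.0]
force: [-2.6, -6.2, 0.8]
grip_width: 0.359
```

Call:
{"name": "step_arm", "arguments": {"plan": "0.05 0 0 0 20;0.05 0 0 0 20;0.05 0 0 0 20"}}

```text
time_s: 11.7
eef_pos: [585.4, -99.8, 47.3]
ee_rot: [0.0, 0.809, 0.588, -0.0]
force: [-3.1, -6.0, -0.1]
grip_width: 0.355
```

```bash
python3 f.py
```

```text
tool force [-6.62 -1.14  0.09] [-0.98  0.55  0.09] [585.43 -99.79  47.33] [ 85.36 587.69 -47.55] 0.35530509470238003
```

Call:
{"name": "step_arm", "arguments": {"plan": "0.05 0 0 0 20;0.05 0 0 0 20;0.05 0 0 0 20"}}

```text
time_s: 12.0
eef_pos: [585.6, -99.3, 47.4]
ee_rot: [0.0, 0.809, 0.588, -0.0]
force: [-3.5, -5.2, 0.6]
grip_width: 0.361
```

Call:
{"name": "step_arm", "arguments": {"plan": "0.05 0 0 0 20;0.05 0 0 0 20;0.05 0 0 0 20"}}

```text
time_s: 12.3
eef_pos: [585.8, -98.9, 47.3]
ee_rot: [0.0, 0.809, 0.588, -0.0]
force: [-3.5, -6.1, 0.9]
grip_width: 0.363
```

```bash
python3 f.py; python3 m.py|grep strip; cp w4.npz w6.npz
python3 - <<'E'
import cv2;p=cv2.imread('pics/w4.png');cv2.imwrite('pics/w6.png',cv2.resize(p[0:360,200:440],None,fx=1.6,fy=1.6))
E
```

```text
tool force [-6.85 -1.48 -0.91] [-0.96  0.58  0.08] [585.76 -98.87  47.34] [ 86.32 587.72 -47.53] 0.36265888629900267
strip in tool (array([ 7.5, -0. ]), array([ 36. , 104.9]), 0.02) [ 14.8899212    1.15379743 -12.45215089] [-42.43630062  59.20244954]
```

View pics/w6.png

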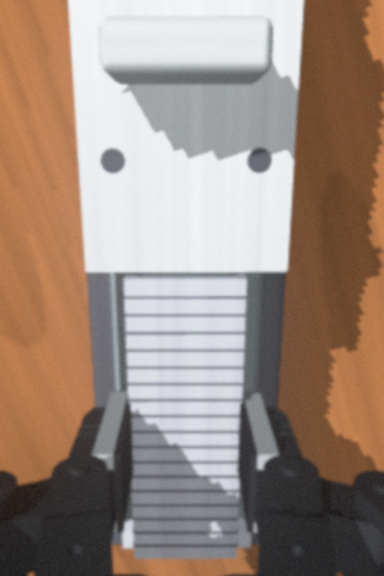

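Run:
```python
from h import *
np.set_printoptions(linewidth=200,suppress=True)
for f,sh in [('w4',0),('w5',0)][:1]+[('w5',0)]:
    W=np.load(f+'.npz')['W'];p=np.load(f+'.npz')['p'];R,s=Rt();T=(W-s['eef_pos'])@R
    c=T[:,300:330];
    for r in range(10,185,5): print(f,r,np.nanmedian(T[r,300:330],0).round(1),(np.nanmedian(W[r,300:330,2])).round(1),p[r,300:330].mean(0).round(0))
```

```text
w4 10 [102.2   1.  -30.6] 77.9 [225. 229. 231.]
w4 15 [100.4   1.  -32.3] 79.5 [234. 238. 240.]
w4 20 [ 99.1   1.  -32.3] 79.5 [234. 237. 239.]
w4 25 [ 97.7   1.  -32.3] 79.6 [230. 235. 237.]
w4 30 [ 96.3   1.  -32.5] 79.8 [232. 236. 238.]
w4 35 [ 94.9   1.  -32.4] 79.7 [230. 234. 236.]
w4 40 [ 93.5   1.  -32.1] 79.4 [195. 201. 204.]
w4 45 [ 92.3   1.  -30.6] 77.8 [119. 123. 125.]
w4 50 [ 92.2   1.  -19.1] 66.4 [106. 110. 111.]
w4 55 [ 91.6   0.9 -10.3] 57.5 [162. 167. 169.]
w4 60 [ 89.8   0.9 -10.1] 57.4 [162. 166. 169.]
w4 65 [ 88.    0.9 -10.4] 57.7 [161. 166. 169.]
w4 70 [ 86.2   0.9 -10.6] 57.8 [161. 166. 168.]
w4 75 [ 84.5   0.9 -10.4] 57.7 [161. 166. 168.]
w4 80 [ 82.6   0.9 -10.5] 57.8 [161. 166. 168.]
w4 85 [ 80.8   0.9 -10.4] 57.7 [170. 175. 178.]
w4 90 [ 79.    0.9 -10.4] 57.7 [178. 182. 185.]
w4 95 [ 77.1   0.9 -10.5] 57.8 [205. 209. 211.]
w4 100 [ 75.2   0.9 -10.3] 57.6 [237. 240. 242.]
w4 105 [ 73.3   0.9 -10.4] 57.7 [237. 240. 242.]
w4 110 [ 71.4   0.9 -10.4] 57.7 [236. 240. 242.]
w4 115 [ 69.5   1.1 -10.4] 57.7 [236. 240. 242.]
w4 120 [ 67.6   0.9 -10.4] 57.7 [236. 23
[... 1569 characters left out ...]
   0.9 -10.4] 57.7 [237. 240. 242.]
w5 115 [ 62.2   1.  -10.5] 57.8 [237. 240. 242.]
w5 120 [ 60.3   0.9 -10.7] 58.0 [237. 240. 242.]
w5 125 [ 58.3   0.9 -10.5] 57.8 [236. 240. 242.]
w5 130 [ 56.3   1.  -10.5] 57.8 [236. 239. 241.]
w5 135 [ 54.3   1.  -10.2] 57.6 [235. 239. 241.]
w5 140 [ 52.3   1.  -10.5] 57.9 [235. 239. 240.]
w5 145 [ 50.3   1.  -10.6] 57.9 [234. 238. 240.]
w5 150 [ 48.1   1.  -10.2] 57.5 [235. 238. 240.]
w5 155 [43.6  0.9  3.1] 44.2 [67. 68. 71.]
w5 160 [41.3  0.9  3.2] 44.1 [68. 69. 71.]
w5 165 [38.9  0.9  3.5] 43.8 [80. 84. 86.]
w5 170 [33.4  0.9 17.4] 30.0 [109. 116. 120.]
w5 175 [ 38.1   1.  -12.6] 59.9 [216. 219. 226.]
w5 180 [ 36.    1.  -12.6] 59.9 [219. 222. 228.]
```

Call:
{"name": "step_arm", "arguments": {"plan": "0.05 0 0 0 20;0.05 0 0 0 20;0.05 0 0 0 20"}}

```text
time_s: 12.65
eef_pos: [585.8, -98.7, 47.4]
ee_rot: [0.0, 0.809, 0.588, -0.001]
force: [-3.6, -8.0, 0.4]
grip_width: 0.358
```

Call:
{"name": "step_arm", "arguments": {"plan": "0.05 0 0 0 20;0.05 0 0 0 20;0.05 0 0 0 20"}}

```text
time_s: 12.95
eef_pos: [585.9, -98.6, 47.4]
ee_rot: [0.0, 0.809, 0.588, -0.001]
force: [-5.6, -9.4, 1.8]
grip_width: 0.359
```

Call:
{"name": "step_arm", "arguments": {"plan": "-0.1 0 0 0 20;-0.25 0 0 0 20;-0.25 0 0 0 20;-0.25 0 0.15 0 20;-0.25 0 0.3 0 20;-0.25 0 0.3 0 20"}}

```text
time_s: 13.55
eef_pos: [585.7, -100.4, 44.6]
ee_rot: [0.001, 0.809, 0.588, 0.0]
force: [-2.3, -7.2, 1.9]
grip_width: 0.36
```

```bash
python3 f.py
```

```text
tool force [-7.6   0.06 -1.93] [-1.01  0.41  0.05] [ 585.68 -100.43   44.58] [ 85.   588.16 -44.07] 0.3602379527502853
```

Call:
{"name": "step_arm", "arguments": {"plan": "0 0 0.1 0 20;0 0 0.2 0 20;0 0 0.3 0 20;0 0 0.3 0 20"}}

```text
time_s: 13.95
eef_pos: [585.8, -100.5, 41.7]
ee_rot: [0.001, 0.809, 0.588, 0.0]
force: [-2.7, -6.0, 1.7]
grip_width: 0.36
```

```bash
python3 f.py
```

```text
tool force [-6.52 -0.67 -1.67] [-1.01  0.33  0.01] [ 585.84 -100.46   41.7 ] [ 85.01 588.34 -40.9 ] 0.35957366025624937
```

Call:
{"name": "step_arm", "arguments": {"plan": "0 0 0.1 0 20;0 0 0.15 0 20;0 0 0.15 0 20"}}

```text
time_s: 14.25
eef_pos: [585.9, -100.5, 40.3]
ee_rot: [0.001, 0.809, 0.588, 0.0]
force: [-1.3, -6.6, 1.6]
grip_width: 0.359
```

Call:
{"name": "step_arm", "arguments": {"plan": "0 0 0.05 0 20;0 0 0.05 0 20;0 0 0.05 0 20"}}

```text
time_s: 14.55
eef_pos: [585.9, -100.5, 39.8]
ee_rot: [0.001, 0.809, 0.588, 0.0]
force: [-0.9, -7.3, 2.1]
grip_width: 0.36
```

Call:
{"name": "step_arm", "arguments": {"plan": "0 0 0.05 0 20;0 0 0.05 0 20;0 0 0.05 0 20"}}

```text
time_s: 14.85
eef_pos: [585.9, -100.5, 39.6]
ee_rot: [0.001, 0.809, 0.588, 0.0]
force: [-1.7, -5.6, 3.7]
grip_width: 0.358
```

Call:
{"name": "step_arm", "arguments": {"plan": "-0.08 0 0 0 20;-0.16 0 0 0 20;-0.2 0 0 0 20;-0.2 0 0 0 20"}}

```text
time_s: 15.25
eef_pos: [585.4, -102.1, 39.5]
ee_rot: [0.001, 0.809, 0.588, 0.0]
force: [-2.0, -4.4, 5.5]
grip_width: 0.361
```

```bash
python3 f.py
```

```text
tool force [-4.79 -0.57 -5.54] [-0.68  0.38 -0.01] [ 585.38 -102.12   39.53] [ 83.3  588.42 -38.52] 0.36081404341951345
```

Force is down a little (the nose is near or touching). Release now.

Call:
{"name": "step_arm", "arguments": {"plan": "0 0 0 0 45;0 0 0 0 50;0 0 0 0 55;0 0 0 0 60;0 0 0 0 60;0 0 -1 0 60;0 0 -4 0 60;0 0 -8 0 60;0 0 -8 0 60"}}

```text
time_s: 16.15
eef_pos: [587.2, -102.8, 124.8]
ee_rot: [0.004, 0.809, 0.588, 0.003]
force: [0.5, 0.3, 0.9]
grip_width: 0.598
```

```bash
python3 m.py; python3 f.py
python3 - <<'E'
import cv2;p=cv2.imread('pics/w4.png');cv2.imwrite('pics/w7.png',p)
from h import *
W=np.load('w4.npz')['W'];R,s=Rt();T=(W-s['eef_pos'])@R
m=(abs(T[...,1])<13)&(W[...,2]>49)&(W[...,2]<55)&(T[...,0]<60)
print('strip top',np.percentile(T[m][:,0],[1,50,99]),m.sum(),np.median(W[m][:,2]))
A=np.c_[T[m][:,:2],np.ones(m.sum())];print('tilt',np.linalg.lstsq(A,W[m][:,2],rcond=None)[0])
E
```

```text
[ 586.0450331  -102.36428992  122.00118838] jaw -17.946703259184527
tool force [-0.22 -0.19  0.37] [ 0.02 -0.02 -0.01] [ 586.05 -102.36  122.  ] [  83.17  589.77 -118.61] 0.6001534652104301
strip top [-42.89478087   4.94739833  45.12709926] 4393 52.339486754876326
tilt [-2.84389180e-03  1.17237994e-03  5.23579110e+01]Traceback (most recent call last):
  File "m.py", line 8, in <module>
    r,m=fitrect(M,T);print('strip in tool',r,np.nanmedian(T[m],0),np.nanpercentile(T[m][:,0],[1,99]))
        ~~~~~~~^^^^^
  File "h.py", line 27, in fitrect
    n,l,st,_=cv2.connectedComponentsWithStats(M);k=1+np.argmax(st[1:,4]);return rect(W[l==k]),l==k
                                                     ~~~~~~~~~^^^^^^^^^^
    return _wrapfunc(a, 'argmax', axis=axis, out=out, **kwds)
    return bound(*args, **kwds)
ValueError: attempt to get argmax of an empty sequence
```

View pics/w7.png

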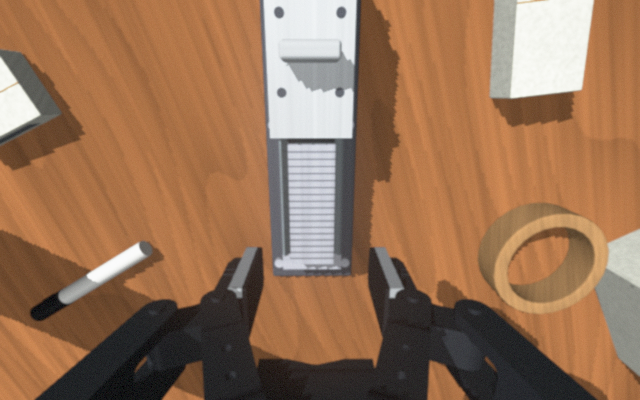

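Call:
{"name": "step_arm", "arguments": {"plan": "5 0 0 0 0;10 0 0 0 0;12.8 0 0 0 0;12.8 0 0 0 0;12.8 0 0 0 0;12.8 0 2 0 0;12.8 0 4 0 0;12.8 0 5.7 0 0;12.8 0 5.7 0 0;12.8 0 5.7 0 0", "grip_force": 30}}

```text
time_s: 17.2
eef_pos: [624.2, 18.8, 62.2]
ee_rot: [0.0, 0.809, 0.588, -0.0]
force: [-0.0, -0.2, 0.6]
grip_width: -0.0
```

```bash
python3 f.py;python3 - <<'E'
from h import *
p,d,i=cap('top');W=cloud(d,i);R,s=Rt();T=(W-s['eef_pos'])@R
m=(abs(T[...,1])<15)&(W[...,2]>73)&(W[...,2]<84)&(abs(T[...,0])<60);print(m.sum(),np.percentile(T[m][:,0],[5,95]) if m.sum() else '')
E
```

```text
tool force [-0.25  0.04 -0.61] [-0.02 -0.03  0.05] [624.23  18.76  62.18] [210.96 587.8  -62.22] -0.00039293459545803667
0
```

Call:
{"name": "step_arm", "arguments": {"plan": "-1 0 0 0 0;-2 0 0 0 0;-3 0 0 0 0;-4 0 0 0 0;-5 0 0 0 0;-6 0 0 0 0;-7 0 0 0 0;-8 0 0 0 0;-9 0 0 0 0;-9.5 0 0 0 0"}}

```text
time_s: 18.25
eef_pos: [594.7, -71.6, 61.8]
ee_rot: [0.0, 0.809, 0.588, -0.0]
force: [2.1, 3.2, 1.6]
grip_width: 0.001
```

Call:
{"name": "step_arm", "arguments": {"plan": "-0.3 0 0 0 0;-0.3 0 0 0 0;-0.3 0 0 0 0"}}

```text
time_s: 18.55
eef_pos: [593.5, -73.4, 61.4]
ee_rot: [-0.0, 0.809, 0.588, -0.001]
force: [-0.3, 0.2, -0.4]
grip_width: 0.0
```

```bash
python3 f.py
```

```text
tool force [ 0.12 -0.37  0.39] [-0.03 -0.04  0.  ] [593.53 -73.44  61.37] [112.93 587.2  -62.32] 0.00042206101117858816
```

Call:
{"name": "step_arm", "arguments": {"plan": "-0.1 0 0 0 0;-0.2 0 0 0 0;-0.3 0 0 0 0;-0.4 0 0 0 0;-0.5 0 0 0 0;-0.5 0 0 0 0"}}

```text
time_s: 19.15
eef_pos: [592.3, -78.2, 61.6]
ee_rot: [-0.0, 0.809, 0.588, -0.0]
force: [0.3, 2.2, -1.0]
grip_width: -0.005
```

Call:
{"name": "step_arm", "arguments": {"plan": "-0.1 0 0 0 0;-0.2 0 0 0 0;-0.2 0 0 0 0"}}

```text
time_s: 19.45
eef_pos: [591.8, -80.2, 61.8]
ee_rot: [0.0, 0.809, 0.588, -0.0]
force: [0.7, 1.6, -1.6]
grip_width: 0.001
```

Call:
{"name": "step_arm", "arguments": {"plan": "-0.1 0 0 0 0;-0.1 0 0 0 0;-0.1 0 0 0 0"}}

```text
time_s: 19.75
eef_pos: [591.8, -80.4, 61.9]
ee_rot: [-0.0, 0.809, 0.588, 0.001]
force: [1.2, 6.2, -2.8]
grip_width: 0.001
```

```bash
python3 f.py
```

```text
tool force [ 6.28 -0.82  2.8 ] [ 1.06 -0.13 -0.01] [591.78 -80.41  61.86] [105.97 587.77 -61.6 ] 0.0008455767238532241
```

Call:
{"name": "step_arm", "arguments": {"plan": "-0.1 0 0 0 0;-0.15 0 0 0 0;-0.15 0 0 0 0;-0.15 0 0 0 0"}}

```text
time_s: 20.15
eef_pos: [591.8, -80.5, 61.9]
ee_rot: [-0.001, 0.809, 0.588, 0.002]
force: [3.2, 13.9, -0.8]
grip_width: 0.0
```

Call:
{"name": "step_arm", "arguments": {"plan": "0.3 0 0 0 0;1.5 0 0 0 0;1.5 0 -3 0 0;1.5 0 -8 0 0;0 0 -12 0 0;-6 0 -13 0 0;-10 0 -13 0 0;-10 0 -13 0 0;-10 0 -13 0 0;-10 0 -13 0 0"}}

```text
time_s: 21.15
eef_pos: [560.6, -176.8, 191.8]
ee_rot: [0.0, 0.809, 0.588, 0.0]
force: [-0.4, 0.1, 0.4]
grip_width: 0.001
```

```bash
python3 f.py
python3 - <<'E'
from h import *
p,d,i=cap('wrist');W=cloud(d,i);R,s=Rt();T=(W-s['eef_pos'])@R
cv2.imwrite('pics/w8.png',p[:,:,::-1]);o=(R.T@s['eef_pos'])[0]
b=abs(T[...,1])<12
for nm,lo,hi in [('nose',34,38),('cover',55.5,60),('tab',76,84),('strip?',50,54)]:
    m=b&(W[...,2]>lo)&(W[...,2]<hi);print(nm,m.sum(),(np.percentile(T[m][:,0],[1,50,99])+o).round(1) if m.sum() else '')
E
```

```text
tool force [ 0.02 -0.39 -0.38] [-0.04 -0.02 -0.05] [ 560.65 -176.75  191.82] [   4.19  587.86 -191.74] 0.001148051207838295
nose 300 [ 24.1  29.8 152.1]
cover 3421 [ 39.5  97.5 137. ]
tab 445 [83.5 88.4 92.8]
strip? 0
```

View pics/w8.png

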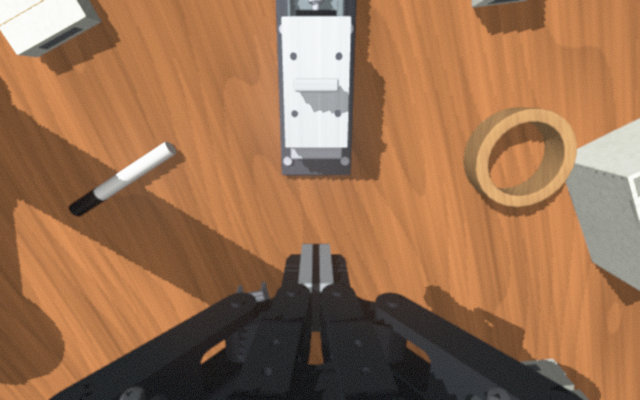

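```bash
python3 -c "
from rig import workorder;print(workorder.finish_job())"
```

```text
the job is handed in; nothing more can be done
None
```

The full-length strip is loaded in the magazine, the cover is fully home over it, and I handed the job in at about 21 s of the 58 s allowed. The hand-in gave no verdict.

- **Seating:** I gripped the strip across its width and slid it over the nose to push the follower back. The follower's stop showed as the force rising from about 7 N to 11 N. I then backed off about 1.5 mm, lowered the strip until it touched the bed at 4–5 N, eased it towards the nose and let go. With the cover still open, the strip's top measured 52.3 mm (52 mm expected) with about 0.2° of tilt.
- **Cover:** I pushed the tab with shut fingers until the cover stopped moving and the force rose to about 14 N, then withdrew. The last picture shows the cover's front edge at the nose's inner face, and the fingers touch nothing.
- **Not confirmed:**
  - I have no reading of either joint, and the strip can't be seen under the cover, so its final position rests on the check made before closing.
  - By camera, the cover started about 94 mm open rather than 105 mm. This made no difference to the job.
  - I did not re-measure the other objects on the table. The arm never went near the blue and yellow look-alikes, the stub or the other items.

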